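# Find the full stamp box by its weight and hang it on the desk panel

## Robot

A 6-joint arm with a two-finger parallel gripper is mounted at the origin on the work surface. World frame = base frame: x ahead of the robot, y to its left, z up, the work surface at z = 0. Lengths are in m, angles in rad, forces in N, time in s.
With the tool pointing down it reaches from about 0.325 to 0.9 m from the base axis. Payload 6.1 kg.
Tool frame: the origin (TCP) lies midway between the tips of the shut fingers; the grasp point (between the pads) lies 19 mm behind it; z points along the fingers, y is the line along which they close (so a half turn about z gives the same grasp; the last joint's range is limited). The gripper opens to 87 mm and grips with 3 to 60 N. Pads are 19 mm wide; open, the fingers measure 117 mm over their backs; the gripper's body (75 mm by 190 mm) begins 51 mm behind the grasp point.
Start: joints at [-1.417, 0.22, 1.526, -0, 1.395, -0.126], TCP at [0.173, -0.601, 0.19] pointing down, gripper open.
Joint ranges: [-2.98, 2.98], [-0.91, 2.08], [0.09, 2.57], [-1.24, 4.39], [0.2, 2.65], [-2.68, 2.68]. Speed limits (rad/s): [2.57, 2.57, 3.01, 3.14, 3.14, 3.14].

## Interface

Orientations are given as a unit quaternion [w, x, y, z].
In Python, from rig import status, cams, arm gives the robot as it stands.
- The arm moves only by the tool apply_moves, never from a script. Its argument "series" is a list of rows, each a list of 7 numbers: the turn, a rotation vector about the tool's x, y, z in degrees, then the shift along the tool's x, y, z in cm, then the finger opening in cm, from 0 to 8.7. In form: [[rx, ry, rz, dx, dy, dz, hand], ...]. A call has 1 to 8 rows; each row is the pose to reach, as a shift and turn from the pose commanded when the call began, along the tool's axes at that moment; what a row does not reach only later rows make up. A row lasts 1/12 s, in which the tool goes at most 41.7 mm and 7.16 degrees, less where a joint would pass 70% of its speed; a pose out of reach is approached as far as the arm can. A call with a gripper value outside its range is refused whole. The fingers move at their own pace and stop on an object; the grip force is fixed at half the most. Time passes only in rows, so rows that repeat a pose let the fingers close. It gives the time, the measured TCP pose, the force, the opening and the grip force at its end, in the units of the state.
- status.get_obs(): the state, without advancing time (a new reading comes with each control period).
- cams.read_camera(name): name is "scene" or "top" or "wrist"; returns a dict with "frame" (384x512x3 uint8, red, green, blue), "vfov" (degrees; the focal length in pixels is half the picture's height over the tangent of half this angle, whatever the lens; pixels are square), "cx", "cy" (the principal point, pixels), "pose" (4x4, takes a point from camera to world coordinates); the wrist camera has in their place "tool_from_camera" (4x4, takes a point from camera to tool coordinates, whose origin is the TCP and whose axes are the flange's). Camera axes: x right, y up, looking along -z (the intrinsics and any distortion apply to the point x, -y, -z); pixel columns grow to the right and rows downward; lengths in m; the calibration is good to about 2 mm. A picture is of the moment at which its call begins: read the wrist's pose just before it. There is no depth.
- arm.hand_in(): hands the job in; it is judged then, once.
The state is a dict: "time_s": time; "q": joint angles; "qd": joint speeds; "effort": joint torques, N m; "position": TCP position; "eef_rot": TCP orientation; "wrist_force": force on the tool from outside, world axes, zero at the start; "moment": the same for the moment, N m; "opening": finger opening in m; "finger_force": force on a finger pad.
Only numpy, scipy, OpenCV 4.12 (cv2) and the standard library are available. Lean on these libraries where they do the work, as an engineer would, in place of code of your own. Each camera call takes 0.05 s, during which the arm holds its last target. There are 200 camera calls.

## Task

One of the three identical closed steel boxes on the sloping rack holds the library's steel stamp set; the other two are empty. Find out by weight which box is the full one and hang it by its back lip on a free part of the louvred panel's top rail, upright and let go. The two empty boxes must end up standing on the rack, down on the slope against its ledge, and the other things on the desk are to stay where they are.

Things in the scene. Friction and masses are not known exactly. Their poses are not given: they have to be found in the camera images.
- box_1_center (a point): Closed grey steel box 90 (x) x 70 (y) x 70 mm high, one of three exactly alike. Point: its middle, 35 mm above the underside; z up through the lid, x to its back. In the middle of the lid stands a black grip plate 12 mm thick (x), 50 wide (y), 42 high (top 77 mm above the point). It stands on the rack, leaning 24 degrees, front against the ledge. The back has a hooked lip: see box_2.
- box_2_center (a point): Box exactly like box_1; point and axes alike. Lip of all three: from the back top edge, level with the lid, it runs 17 mm rearwards (4 mm thick), then turns down, ending 20 mm below the lid's top: a hook 66 mm wide, open downwards, with a 13 mm gap between the box's back and the 4 mm thick down-turn.
- box_3_center (a point): Box exactly like box_1; point and axes alike. An empty box weighs about 0.27 kg, the one with the stamp set 0.65 to 0.76 kg. Which of the three is full changes every time, cannot be seen and has nothing to do with the numbering. The contents shift by no more than 4 mm.
- rack: Fixed wooden rack, 370 mm wide (y); its board slopes at 24 degrees, low edge and 12 mm ledge towards the robot (rack -x). Origin: on the table under the middle, where the slope is 75 mm high; x points to the high side, z up. The boxes stand in a row along y, about 115 mm apart, turned like the rack and tipped 24 degrees about its y, so that each box's z leans towards rack -x.
- rack_lamp (a point): Middle of a strip lamp fixed over the rack: a 16 mm tube along rack y, 380 mm long, 275 mm above the table, at rack x = 25 mm, carried by thin rods at the rack's ends. It is in the way of a gripper coming straight down on the grip plates: come in and lift out along the boxes' own leaning z axis.
- panel: Fixed grey louvred panel, 320 mm wide (y), 175 mm high, facing the robot (panel -x). Origin: on the table under the middle of the top rail; z up, x to its back. Top rail: upright strip 5 mm thick centred on x = 0, top edge at 175 mm; behind it a pocket 23 mm deep for a lip. A fixed open bin hangs on its front from y = +55 to +135 mm; the rail is free from y = -145 to +50 mm.
- rail_spot (a point): Middle of the free part of the panel's top rail: on its top edge, mid-thickness, at panel y = -50 mm. Axes as the panel. A box hung right is turned like the panel, its front to the robot, the lip's level part resting on the rail, the down-turn behind it: its middle is then 31 to 38 mm lower than this point and 47 to 56 mm in front of it. It may settle a few degrees off upright.
- pen_cup: Steel cup with pens, 52 mm across, 85 mm high (pens to 140 mm), between rack and panel; its origin is the middle of its underside on the table. Bystander: leave it where it stands.
- notebook: Dark blue notebook lying flat, 120 x 66 x 14 mm; its origin is the middle of its underside on the table. Bystander: leave it where it stands.
- calculator: Desk calculator lying flat, 150 x 85 x 20 mm; its origin is the middle of its underside on the table. Bystander: leave it where it stands.
- stapler: Stapler, 150 x 36 x 47 mm high; its origin is the middle of its underside on the table. Bystander: leave it where it stands.
- date_stamp: Wooden hand stamp standing upright, 48 mm across, 82 mm high; its origin is the middle of its underside on the table. Bystander: leave it where it stands.
- ink_bottle: Small ink jar, 48 mm across, 75 mm high; its origin is the middle of its underside on the table. Bystander: leave it where it stands.

How it is judged:
By the outcome, as a careful person would: the job done as asked, in the order asked, and still so for the second after the job is handed in, with the robot touching nothing.
It also fails if it takes over 72 s, if anything falls off the work surface, if the arm or the gripper's body presses on something with over 40 N, if the wrist force passes 120 N, or if a joint passes its speed limit or range.

## Working session

There is one attempt and no reset: what is moved stays moved. The work goes in short steps, Python scripts to look and compute and a tool call to move; the robot and the scene stay as the last step left them, time stands still between calls to the robot, and variables do not carry over. Pictures are saved under pics/ and viewed, at most 10 in all, crops included, and the job is handed in when it is done.

Besides the shell and the picture viewer there is one more tool, called after ">>>" by a JSON object that holds its "name" and its "arguments", one argument or row to a line. apply_moves: Moves the arm, as the interface text tells. Its arguments: {"type":"object","properties":{"series":{"type":"array"}},"required":["series"]}

```bash
mkdir -p pics; ls
python3 - <<'E'
from rig import status,cams
import cv2,numpy as np
np.set_printoptions(precision=4,suppress=True)
print(status.get_obs())
for n in("scene","top"):
    c=cams.read_camera(n); cv2.imwrite(f"pics/{n}0.png",cv2.resize(c["frame"][:,:,::-1],(800,600),interpolation=cv2.INTER_CUBIC))
    cv2.imwrite(f"pics/{n}_raw.png",c["frame"][:,:,::-1])
    print(n,{k:v for k,v in c.items() if k!="frame"})
E
```

```text
pics
{'time_s': 0.0, 'q': array([-1.4171,  0.2212,  1.5276, -0.    ,  1.3947, -0.1261]), 'qd': array([-0.0006,  0.0011, -0.0004,  0.0012, -0.0003,  0.0004]), 'effort': array([ -0.0006, -49.4608, -38.7383,   0.0699,   0.0574,  -0.0001]), 'position': array([ 0.1725, -0.6   ,  0.1888]), 'eef_rot': array([-0.001 ,  0.9902,  0.1394, -0.    ]), 'wrist_force': array([0.2638, 1.1796, 1.1908]), 'moment': array([-0.0356,  0.0324, -0.0007]), 'finger_force': 0.0, 'opening': 0.08703409972134087}
scene {'vfov': 54.1675029637092, 'cx': 253.90990269881067, 'cy': 193.54150483286912, 'pose': array([[-0.5612, -0.5427,  0.6249,  1.2367],
       [ 0.8276, -0.3562,  0.4339,  0.5084],
       [-0.0129,  0.7607,  0.649 ,  0.9391],
       [ 0.    ,  0.    ,  0.    ,  1.    ]])}
top {'vfov': 51.455967267506885, 'cx': 256.9103101798257, 'cy': 186.02772665079047, 'pose': array([[-0.0183,  0.996 , -0.0878,  0.4224],
       [-0.9998, -0.0181,  0.0035, -0.0277],
       [ 0.0019,  0.0878,  0.9961,  1.1855],
       [ 0.    ,  0.    ,  0.    ,  1.    ]])}
```

View pics/scene0.png

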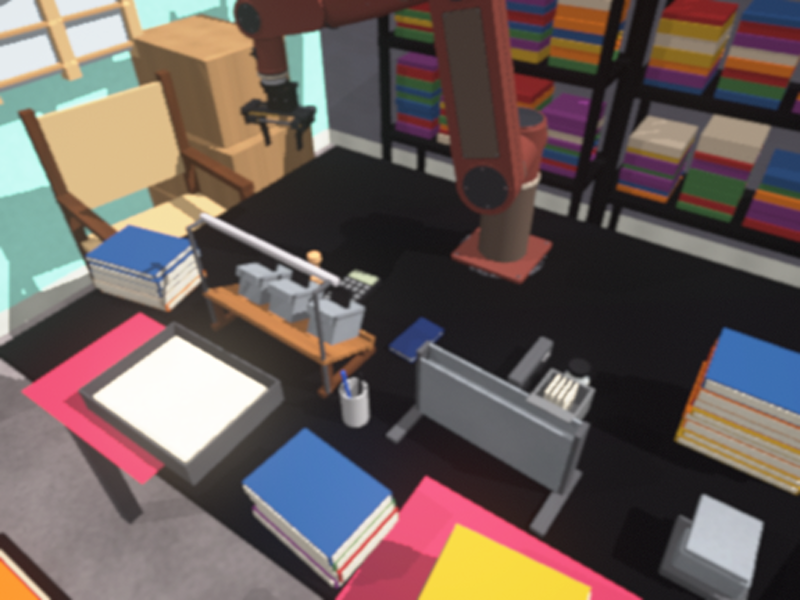

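View pics/top0.png

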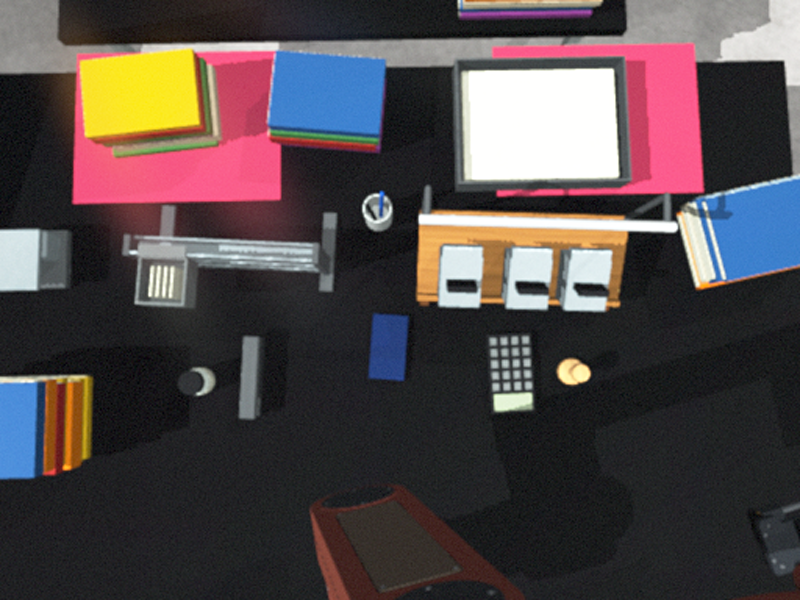

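Scene view: the boxes are on the rack at left, the panel is centre-right with its bin at the robot's left end. Top view: boxes near (460,275), (527,278) and (586,279), lamp from (420,219) to (676,228), panel rail from about (125,240) to (320,265).

```bash
cat > h.py <<'E'
import numpy as np,cv2
from scipy.spatial.transform import Rotation as R
np.set_printoptions(precision=4,suppress=True)
def Rq(q): return R.from_quat([q[1],q[2],q[3],q[0]])
def snap(n):
    from rig import status,cams
    o=status.get_obs(); c=cams.read_camera(n)
    if n=="wrist":
        T=np.eye(4);T[:3,:3]=Rq(o["eef_rot"]).as_matrix();T[:3,3]=o["position"]
        c["pose"]=T@c["tool_from_camera"]
    c["f"]=192/np.tan(np.radians(c["vfov"]/2))
    return c
def ray(c,uv):
    d=np.array([(uv[0]-c["cx"])/c["f"],-(uv[1]-c["cy"])/c["f"],-1.])
    return c["pose"][:3,3],c["pose"][:3,:3]@d
def onz(c,uv,z):
    p,d=ray(c,uv); return p+d*(z-p[2])/d[2]
def proj(c,P):
    q=c["pose"][:3,:3].T@(np.asarray(P)-c["pose"][:3,3])
    return np.array([c["cx"]-c["f"]*q[0]/q[2],c["cy"]+c["f"]*q[1]/q[2]])
def tri(obs):
    A=np.zeros((3,3));b=np.zeros(3)
    for c,uv in obs:
        p,d=ray(c,uv);d=d/np.linalg.norm(d);M=np.eye(3)-np.outer(d,d);A+=M;b+=M@p
    return np.linalg.solve(A,b)
E
python3 - <<'E'
from h import *
t=snap("top")
s=.64
for uv in[(420,219),(676,228)]: print("lamp",onz(t,(uv[0]*s,uv[1]*s),.275))
F=t["frame"][:,:,::-1]
a=cv2.resize(F[110:208,256:446],None,fx=4.2,fy=4.2,interpolation=cv2.INTER_CUBIC)[:, :798]
cv2.imwrite("pics/za.png",a)
sc=snap("scene");G=sc["frame"][:,:,::-1]
b=cv2.resize(F[125:205,70:225],None,fx=3.6,fy=3.6,interpolation=cv2.INTER_CUBIC)
d=cv2.resize(G[205:345,240:390],None,fx=2,fy=2,interpolation=cv2.INTER_CUBIC)
im=np.zeros((600,800,3),np.uint8);im[:b.shape[0],:b.shape[1]]=b;im[300:300+d.shape[0],:d.shape[1]]=d
e=cv2.resize(G[130:260,120:250],None,fx=2.3,fy=2.3,interpolation=cv2.INTER_CUBIC);im[300:300+e.shape[0],400:400+e.shape[1]]=e
cv2.imwrite("pics/zb.png",im)
E
```

```text
lamp [ 0.6088 -0.0604  0.275 ]
lamp [ 0.5885 -0.4396  0.275 ]
```

View pics/za.png

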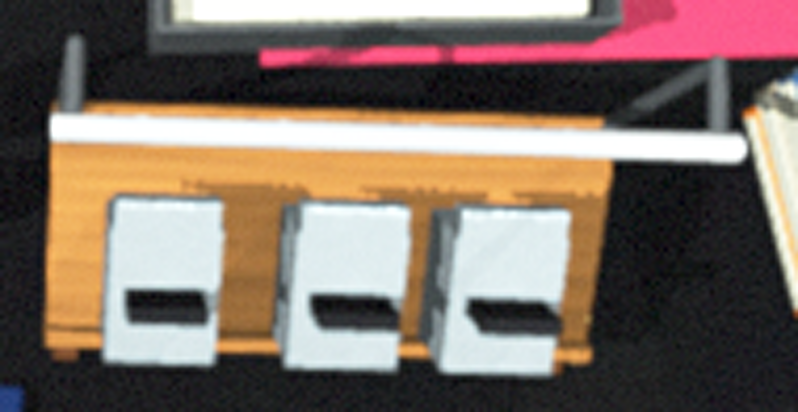

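View pics/zb.png

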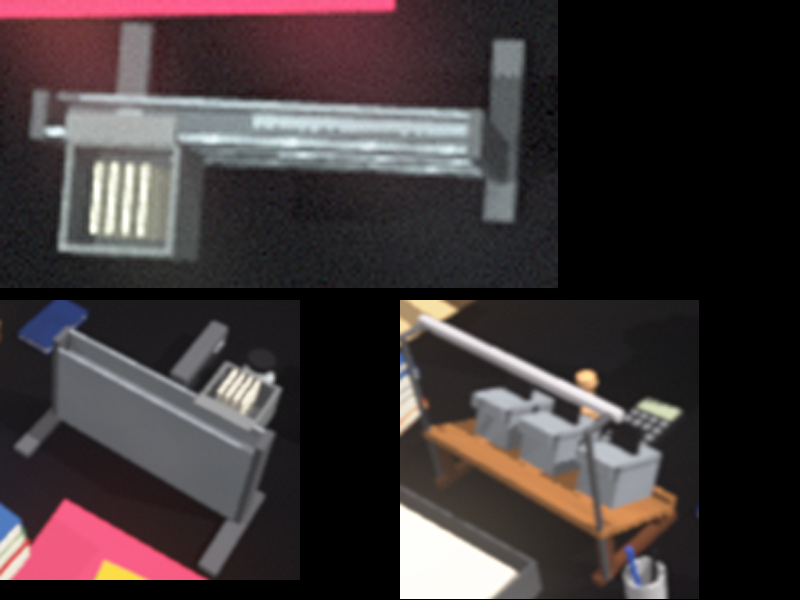

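Top crops show three light lids, with corners for the left box at about (112,198), (222,200), (216,366), (103,362) and black plates in front. The rail is the bright line at about (45,132) to (470,150) in the second crop, and the back edge of the pocket is behind it. Casting onto the lid plane.

Run:
```python
from h import *
t=snap("top");sc=snap("scene")
a=np.radians(24); yaw=np.radians(-3.06)
Rr=R.from_euler('z',yaw).as_matrix(); O=np.array([.5737,-.2487,0])
n=Rr@[-np.sin(a),0,np.cos(a)]; ex=Rr@[np.cos(a),0,np.sin(a)]; ey=Rr[:,1]
B=O+[0,0,.075]
def onlid(uv,h=.07):
    p,d=ray(t,uv); P=p+d*((h-(p-B)@n)/(d@n)); return np.array([(P-B)@ex,(P-B)@ey])*1000
for q in[[(112,198),(222,200),(216,364),(104,362)],[(300,203),(410,205),(398,371),(285,368)],[(460,208),(570,210),(555,374),(440,373)]]:
    print(np.array([onlid((u/4.2+256,v/4.2+110)) for u,v in q]).round(0).tolist())
# plates tops h=.112
for q in[[(127,290),(206,290)],[(312,295),(393,298)],[(470,298),(555,300)]]:
    print(np.array([onlid((u/4.2+256,v/4.2+110),.112) for u,v in q]).round(0).tolist())
# panel top rail
f=lambda u,v:(u/3.6+70,v/3.6+125)
for uv in[(45,132),(178,138),(470,150),(60,96),(480,109)]: print(uv,onz(t,f(*uv),.175), proj(sc,onz(t,f(*uv),.175)))
# scene: panel top points
g=lambda u,v:(u/2+240,(v-300)/2+205)
for uv in[(68,332),(268,432),(58,348),(250,450)]: print(uv,g(*uv),onz(sc,g(*uv),.175))
```

```text
[[38.0, 149.0], [39.0, 81.0], [-70.0, 76.0], [-71.0, 148.0]]
[[39.0, 32.0], [40.0, -36.0], [-70.0, -41.0], [-71.0, 32.0]]
[[39.0, -67.0], [41.0, -136.0], [-68.0, -142.0], [-70.0, -68.0]]
[[-8.0, 140.0], [-7.0, 92.0]]
[[-7.0, 27.0], [-7.0, -22.0]]
[[-6.0, -69.0], [-5.0, -120.0]]
(45, 132) [0.5821 0.4136 0.175 ] [372.4571 269.7848]
(178, 138) [0.5761 0.3191 0.175 ] [338.7623 252.36  ]
(470, 150) [0.5637 0.1118 0.175 ] [274.3774 219.3126]
(60, 96) [0.6078 0.4034 0.175 ] [364.7677 274.885 ]
(480, 109) [0.593  0.1045 0.175 ] [266.8053 224.3298]
(68, 332) (274.0, 221.0) [0.5702 0.1146 0.175 ]
(268, 432) (374.0, 271.0) [0.5836 0.4181 0.175 ]
(58, 348) (269.0, 229.0) [0.6052 0.1197 0.175 ]
(250, 450) (365.0, 280.0) [0.6221 0.4097 0.175 ]
```

```bash
cat >> h.py <<'E'
a=np.radians(24)
class Fr: pass
def rack(yawdeg=-3.06,O=(.5737,-.2487,0)):
    f=Fr();M=R.from_euler('z',yawdeg,degrees=True).as_matrix()
    f.n=M@[-np.sin(a),0,np.cos(a)];f.ex=M@[np.cos(a),0,np.sin(a)];f.ey=M[:,1];f.B=np.array(O)+[0,0,.075]
    f.R=np.c_[f.ey,f.ex,-f.n]
    f.p=lambda s,y,h:f.B+s*f.ex+y*f.ey+h*f.n
    return f
def delta(Rt,pt,P0=None):
    from rig import status
    o=status.get_obs();R0=Rq(o["eef_rot"]).as_matrix();p0=o["position"] if P0 is None else P0
    return np.degrees(R.from_matrix(R0.T@Rt).as_rotvec()).round(2),((R0.T@(pt-p0))*100).round(2)
E
python3 - <<'E'
from h import *
f=rack(); c=snap("wrist");print(c["tool_from_camera"],c["vfov"],c["cx"],c["cy"])
print(f.p(-.024,-.104,.18),delta(f.R,f.p(-.024,-.104,.18)))
print(f.p(-.024,-.0,.24),delta(f.R,f.p(-.024,-.0,.24)))
E
```

```text
[[-0.0008  0.9651  0.2618  0.0713]
 [ 1.      0.001  -0.0005 -0.0004]
 [-0.0008  0.2618 -0.9651 -0.1963]
 [ 0.      0.      0.      1.    ]] 58.66080939659192 261.394580660491 186.18823629504573
[ 0.4731 -0.3475  0.2297] (array([-20.86,  14.82, -69.82]), array([ 35.88, -16.02,  -3.99]))
[ 0.4543 -0.2423  0.2845] (array([-20.86,  14.82, -69.82]), array([ 36.97, -26.65,  -9.47]))
```

>>> {"name": "apply_moves", "arguments": {
  "series": [
    [-20.86, 14.82, -69.82, 36, -22, -8, 8.7],
    [-20.86, 14.82, -69.82, 36, -22, -8, 8.7],
    [-20.86, 14.82, -69.82, 36, -22, -8, 8.7],
    [-20.86, 14.82, -69.82, 36, -22, -8, 8.7],
    [-20.86, 14.82, -69.82, 36, -22, -8, 8.7],
    [-20.86, 14.82, -69.82, 36, -22, -8, 8.7],
    [-20.86, 14.82, -69.82, 36, -22, -8, 8.7],
    [-20.86, 14.82, -69.82, 36, -22, -8, 8.7]
  ]
}}

```text
time_s: 1.02
position: [0.395, -0.3576, 0.2528]
eef_rot: [0.121, 0.804, 0.57, 0.114]
wrist_force: [1.1, -1.0, -0.2]
opening: 0.0867
finger_force: 0.0
```

Run:
```python
from h import *
from rig import status
o=status.get_obs();print(o["q"],o["position"],o["wrist_force"])
f=rack();print(delta(f.R,f.p(-.024,-.04,.23)))
```

```text
[-1.0651 -0.2875  1.9429  0.2642  1.2752 -0.7784] [ 0.395  -0.3576  0.2528] [ 1.107  -1.0007 -0.1916]
(array([ -4.64,   3.39, -15.67]), array([ 9.19,  3.77, -0.65]))
```

>>> {"name": "apply_moves", "arguments": {
  "series": [
    [-4.64, 3.39, -15.67, 9.2, 3.8, -0.6, 8.7],
    [-4.64, 3.39, -15.67, 9.2, 3.8, -0.6, 8.7],
    [-4.64, 3.39, -15.67, 9.2, 3.8, -0.6, 8.7],
    [-4.64, 3.39, -15.67, 9.2, 3.8, -0.6, 8.7],
    [-4.64, 3.39, -15.67, 9.2, 3.8, -0.6, 8.7]
  ]
}}

```text
time_s: 1.43
position: [0.4562, -0.2842, 0.2746]
eef_rot: [0.15, 0.712, 0.671, 0.142]
wrist_force: [0.8, 0.6, -0.8]
opening: 0.0871
finger_force: 0.0
```

Run:
```python
from h import *
from rig import status
o=status.get_obs();print(o["q"],o["position"],o["wrist_force"])
f=rack();print(delta(f.R,f.p(-.024,-.04,.23)))
c=snap("wrist");cv2.imwrite("pics/w1.png",cv2.resize(c["frame"][:,:,::-1],(800,600),interpolation=cv2.INTER_CUBIC))
import pickle;pickle.dump(c,open("w1.pkl","wb"))
```

```text
[-0.9281 -0.3497  1.9712  0.3314  1.2596 -0.93  ] [ 0.4562 -0.2842  0.2746] [ 0.786   0.6479 -0.7655]
(array([-0.13,  0.06, -0.29]), array([ 0.17,  0.02, -0.08]))
```

View pics/w1.png

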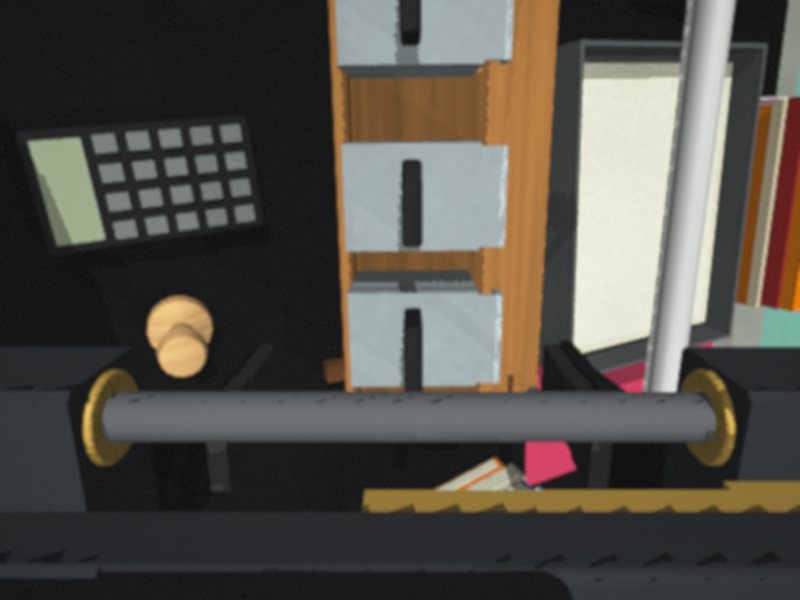

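The wrist view shows three boxes in a row, with lids near (425,30), (425,195) and (425,340), the middle plate at x 403–421, y 160–246, and the lamp at far right. I'll cast these onto the lid and plate-top planes.

```bash
cat > m.py <<'E'
from h import *
import pickle
c=pickle.load(open("w1.pkl","rb"));f=rack();s=.64
def on(uv,h):
    p,d=ray(c,(uv[0]*s,uv[1]*s));P=p+d*((h-(p-f.B)@f.n)/(d@f.n));return (np.array([(P-f.B)@f.ex,(P-f.B)@f.ey])*1000).round(1)
print("mid lid",[on(u,.07) for u in[(342,143),(348,251),(506,145),(504,246)]])
print("low lid",[on(u,.07) for u in[(349,292),(347,387),(502,294),(500,383)]])
print("up lid",[on(u,.07) for u in[(337,65),(512,62)]])
print("mid plate",[on(u,.112) for u in[(403,160),(421,160),(403,246),(421,246)]])
print("low plate",[on(u,.112) for u in[(404,309),(421,309)]])
print("up plate",[on(u,.112) for u in[(400,44),(420,44)]])
print("ledge/board", [on(u,0) for u in[(332,100),(345,385),(557,100),(540,385)]])
E
python3 m.py
```

```text
mid lid [array([-66.5,  31.7]), array([-65.2, -38.7]), array([38.7, 29.9]), array([ 40.2, -35.8])]
low lid [array([-65.5, -67.5]), array([ -69.4, -139. ]), array([ 40.2, -69.4]), array([  41.5, -136.3])]
up lid [array([-67.8,  78.2]), array([40.3, 79.3])]
mid plate [array([-26.9,  22. ]), array([-16.7,  21.9]), array([-27.3, -27.7]), array([-16.6, -27.8])]
low plate [array([-27. , -66.9]), array([-16.6, -67. ])]
up plate [array([-28. ,  82.9]), array([-17.2,  82.8])]
ledge/board [array([-81.4,  63.2]), array([ -80.2, -170.4]), array([87.8, 62.3]), array([  88.9, -171.1])]
```

>>> {"name": "apply_moves", "arguments": {
  "series": [
    [0, 0, 0, -4, 0.2, 0, 8.7],
    [0, 0, 0, -6, 0.2, 3.5, 8.7],
    [0, 0, 0, -6, 0.2, 7.5, 8.7],
    [0, 0, 0, -6, 0.2, 11, 8.7],
    [0, 0, 0, -6, 0.2, 13, 8.7],
    [0, 0, 0, -6, 0.2, 14, 8.7],
    [0, 0, 0, -6, 0.2, 14, 8.7]
  ]
}}

```text
time_s: 2.07
position: [0.5095, -0.3471, 0.1432]
eef_rot: [0.147, 0.713, 0.67, 0.143]
wrist_force: [-0.1, 1.0, -1.2]
opening: 0.0869
finger_force: 0.0
```

Run:
```python
from h import *
from rig import status
o=status.get_obs();print(o["q"],o["position"],o["wrist_force"])
f=rack();print(delta(f.R,f.p(-.022,-.103,.08)))
```

```text
[-0.9177 -0.0213  1.9392  0.3774  0.9835 -1.0287] [ 0.5095 -0.3471  0.1432] [-0.0994  1.0352 -1.2141]
(array([-0.38, -0.17, -0.52]), array([-0.13,  0.41,  0.63]))
```

>>> {"name": "apply_moves", "arguments": {
  "series": [
    [-0.4, -0.2, -0.5, -0.1, 0.4, 0.6, 8.7],
    [-0.4, -0.2, -0.5, -0.1, 0.4, 0.6, 4],
    [-0.4, -0.2, -0.5, -0.1, 0.4, 0.6, 0],
    [-0.4, -0.2, -0.5, -0.1, 0.4, 0.6, 0],
    [-0.4, -0.2, -0.5, -0.1, 0.4, 0.6, 0],
    [-0.4, -0.2, -0.5, -0.1, 0.4, 0.6, 0],
    [-0.4, -0.2, -0.5, -0.1, 0.4, 0.6, 0],
    [-0.4, -0.2, -0.5, -0.1, 0.4, 0.6, 0]
  ]
}}

```text
time_s: 2.73
position: [0.517, -0.3491, 0.1434]
eef_rot: [0.154, 0.709, 0.673, 0.143]
wrist_force: [0.9, -0.0, -0.3]
opening: 0.0482
finger_force: 0.0
```

Run:
```python
from h import *
from rig import status
o=status.get_obs();print(o["q"],o["position"],o["wrist_force"],o["opening"])
f=rack();print(delta(f.R,f.p(-.022,-.103,.08)))
```

```text
[-0.9105 -0.0142  1.9354  0.3839  0.9656 -1.0387] [ 0.517  -0.3491  0.1434] [ 0.946  -0.0175 -0.3469] 0.048178189599813265
(array([0.28, 0.25, 0.16]), array([ 0.03, -0.3 ,  0.33]))
```

>>> {"name": "apply_moves", "arguments": {
  "series": [
    [0, 0, 0, 0, 0, 0.2, 0],
    [0, 0, 0, 0, 0, 0.2, 0],
    [0, 0, 0, 0, 0, 0.2, 0],
    [0, 0, 0, 0, 0, 0.2, 0],
    [0, 0, 0, 0, 0, 0.2, 0],
    [0, 0, 0, 0, 0, 0.2, 0],
    [0, 0, 0, 0, 0, 0.2, 0],
    [0, 0, 0, 0, 0, 0.2, 0]
  ]
}}

```text
time_s: 3.4
position: [0.5178, -0.3491, 0.1412]
eef_rot: [0.154, 0.709, 0.673, 0.143]
wrist_force: [-0.3, -0.3, 0.1]
opening: 0.0019
finger_force: 0.0
```

Run:
```python
from h import *
from rig import status,cams
f=rack();
for i in range(4):
    o=status.get_obs();print(o["position"],o["wrist_force"],o["opening"],o["finger_force"],delta(f.R,f.p(-.022,-.103,.08)));cams.read_camera("top")
```

```text
[ 0.5178 -0.3491  0.1412] [-0.2734 -0.3056  0.1433] 0.001888621231790034 0.0 (array([0.27, 0.23, 0.15]), array([ 0.03, -0.29,  0.1 ]))
[ 0.5178 -0.3491  0.1412] [-0.308  -0.2316  0.2542] 0.0008235766178463668 0.0 (array([0.27, 0.23, 0.15]), array([ 0.03, -0.28,  0.1 ]))
[ 0.5178 -0.3491  0.1412] [-0.2012  0.7994  0.3915] 0.0006524758667899871 0.0 (array([0.27, 0.23, 0.15]), array([ 0.03, -0.28,  0.1 ]))
[ 0.5178 -0.3491  0.1412] [ 0.6167 -0.3317  0.9104] 0.0002527538797831606 0.0 (array([0.27, 0.23, 0.15]), array([ 0.02, -0.29,  0.1 ]))
```

Run:
```python
from h import *
c=snap("wrist");s=snap("scene")
im=np.hstack([cv2.resize(c["frame"][:,:,::-1],(480,360)),cv2.resize(s["frame"][120:260,110:235,::-1],(320,360),interpolation=cv2.INTER_CUBIC)])
cv2.imwrite("pics/w2.png",im)
```

```text
(no output)
```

View pics/w2.png

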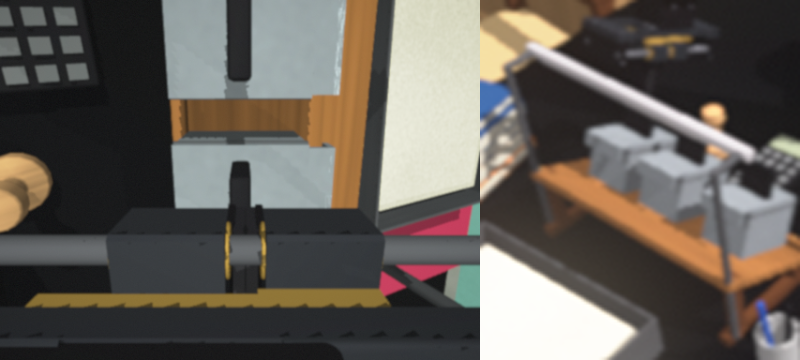

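Run:
```python
from h import *
s=snap("scene");f=rack();w=snap("wrist")
from rig import status
o=status.get_obs();T=Rq(o["eef_rot"]).as_matrix()
print("tcp",proj(s,o["position"]),"body",proj(s,o["position"]-T[:,2]*.12))
for y in(-.103,-.003,.113): print(y,proj(s,f.p(-.022,y,.112)),proj(w,f.p(-.022,y,.112)),proj(w,f.p(-.022,y+.025,.112)),proj(w,f.p(-.022,y+.025,.07)),proj(w,f.p(-.022,y-.025,.112)))
print(proj(w,o["position"]))
im=np.hstack([cv2.resize(w["frame"][130:290,180:340,::-1],(400,400),interpolation=cv2.INTER_CUBIC),cv2.resize(s["frame"][90:250,100:260,::-1],(400,400),interpolation=cv2.INTER_CUBIC)])
im=cv2.convertScaleAbs(im,alpha=1.8,beta=20)
cv2.imwrite("pics/w3.png",im)
```

```text
tcp [170.9409 168.6731] body [176.6131 136.3898]
-0.103 [172.9534 160.4724] [255.4125 235.4103] [255.2996 189.3262] [256.1767 170.7099] [255.5172 278.1766]
-0.003 [193.3027 170.5192] [254.9016  26.7989] [254.7445 -37.3261] [255.8687  -9.134 ] [255.0454  85.531 ]
0.113 [218.8424 183.1287] [ 254.0267 -330.4438] [ 253.7761 -432.7692] [ 255.3785 -295.3661] [ 254.2511 -238.8103]
[260.6946 215.2132]
```

View pics/w3.png

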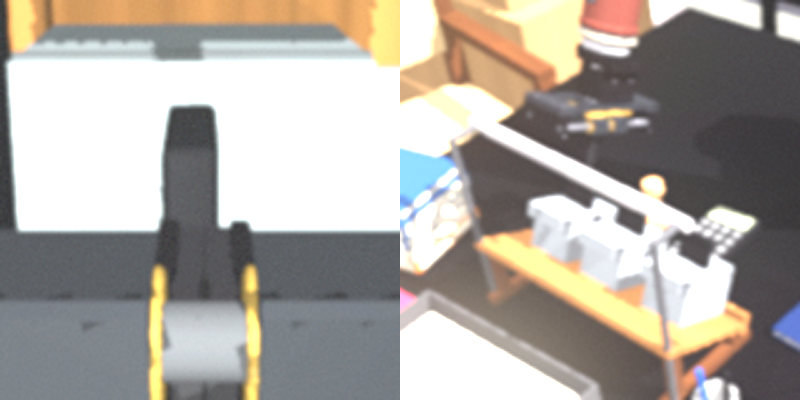

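The plate is where I predicted (base end at crop (190,105)) and lies between two dark bars. The opening reads about 0, though. I'll lift a little and see whether the box comes with it.

>>> {"name": "apply_moves", "arguments": {
  "series": [
    [0, 0, 0, 0, 0, -1, 0],
    [0, 0, 0, 0, 0, -2, 0],
    [0, 0, 0, 0, 0, -3, 0],
    [0, 0, 0, 0, 0, -4, 0],
    [0, 0, 0, 0, 0, -4, 0],
    [0, 0, 0, 0, 0, -4, 0]
  ]
}}

```text
time_s: 4.3
position: [0.5016, -0.3489, 0.1793]
eef_rot: [0.155, 0.709, 0.673, 0.143]
wrist_force: [-0.0, -0.6, 1.1]
opening: 0.0004
finger_force: 0.0
```

Run:
```python
from h import *
from rig import status,cams
f=rack();
for i in range(3):
    o=status.get_obs();print(o["position"],o["wrist_force"],o["opening"],o["finger_force"],delta(f.R,f.p(-.022,-.103,.12)));cams.read_camera("top")
w=snap("wrist");s=snap("scene")
print(proj(w,f.p(-.022,-.103+.025,.112)))
im=np.hstack([cv2.resize(w["frame"][130:290,180:340,::-1],(400,400),interpolation=cv2.INTER_CUBIC),cv2.resize(s["frame"][90:250,100:260,::-1],(400,400),interpolation=cv2.INTER_CUBIC)])
im=cv2.convertScaleAbs(im,alpha=1.8,beta=20)
cv2.imwrite("pics/w4.png",im)
```

```text
[ 0.5016 -0.3489  0.1793] [-0.0181 -0.5781  1.1363] 0.00035063186571556847 0.0 (array([0.37, 0.36, 0.18]), array([ 0.09, -0.36,  0.24]))
[ 0.5014 -0.3484  0.1783] [ 0.5623 -0.2694  0.5557] 0.0006234806638706178 0.0 (array([0.31, 0.29, 0.16]), array([ 0.04, -0.29,  0.16]))
[ 0.5013 -0.3481  0.1777] [-0.7218  0.1148 -0.4566] 0.0001068091637244856 0.0 (array([0.27, 0.24, 0.15]), array([ 0.01, -0.26,  0.11]))
[257.0521 172.1569]
```

View pics/w4.png

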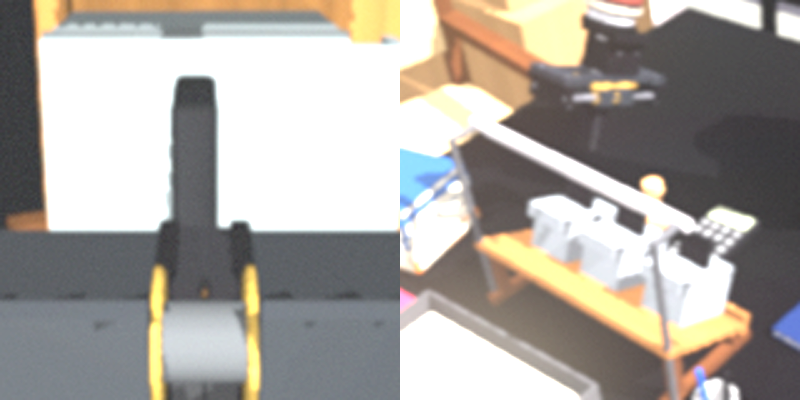

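The fingers are in free air and the bars are part of the gripper, so they closed above or beside the plate. In the scene view the tip is near crop (597,150). I'll check calibration consistency with known points.

Run:
```python
from h import *
s=snap("scene");t=snap("top");f=rack();w=snap("wrist")
from rig import status
o=status.get_obs();T=Rq(o["eef_rot"]).as_matrix()
print("lamp scene pred",proj(s,(.6088,-.0604,.275)),proj(s,(.5885,-.4396,.275)),"seen (215.7,180),(128,139)")
print("lamp tri",tri([(t,(420*.64,219*.64)),(s,(215.7,179.8))]),tri([(t,(676*.64,228*.64)),(s,(128,139))]))
print("tcp pred scene",(proj(s,o["position"])-[100,90])*2.5+[400,0])
for k in (.02,.04,.08): print(k,(proj(s,o["position"]-T[:,2]*k)-[100,90])*2.5+[400,0])
for y in(-.103,-.003,.113):
  print("lid back corners",[((proj(s,f.p(.040,y+e,.07))-[100,90])*2.5+[400,0]).round(0) for e in(.033,-.033)],"base back",[((proj(s,f.p(.023,y+e,0))-[100,90])*2.5+[400,0]).round(0) for e in(.035,-.035)])
im=np.hstack([cv2.resize(s["frame"][120:220,130:230,::-1],(600,600),interpolation=cv2.INTER_CUBIC)])
cv2.imwrite("pics/s5.png",cv2.convertScaleAbs(im,alpha=1.5,beta=10))
```

```text
lamp scene pred [215.3942 180.1295] [129.8365 138.0651] seen (215.7,180),(128,139)
lamp tri [ 0.6083 -0.0601  0.2761] [ 0.5909 -0.4438  0.2704]
tcp pred scene [582.2253 170.7182]
0.02 [584.5632 157.3421]
0.04 [586.9258 143.8246]
0.08 [591.7269 116.3562]
lid back corners [array([561., 218.]), array([529., 201.])] base back [array([564., 263.]), array([530., 244.])]
lid back corners [array([613., 246.]), array([578., 227.])] base back [array([614., 291.]), array([578., 271.])]
lid back corners [array([679., 280.]), array([641., 260.])] base back [array([678., 327.]), array([639., 305.])]
```

View pics/s5.png

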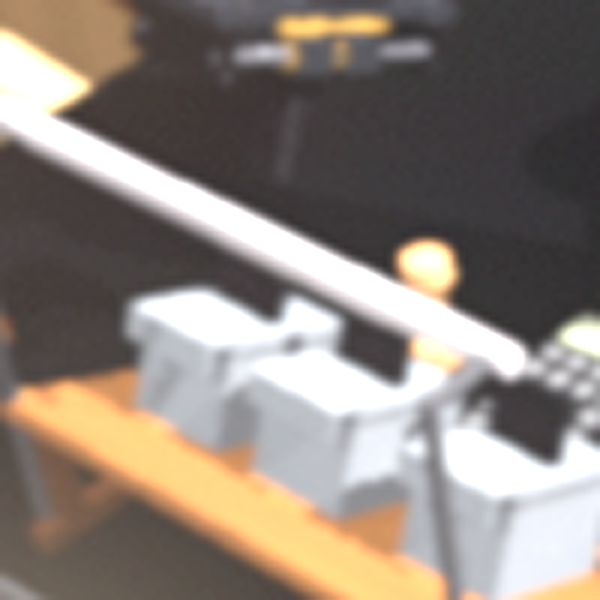

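Lamp and boxes agree in all views. In both the wrist and scene views the visible fingertips end about 3 cm short of the nominal TCP, so they shut just above the plate. I'll reopen, shift 3 mm and descend further, gently.

>>> {"name": "apply_moves", "arguments": {
  "series": [
    [0, 0, 0, 0, -0.3, 0, 5],
    [0, 0, 0, 0, -0.3, 0, 5],
    [0, 0, 0, 0, -0.3, 0, 5],
    [0, 0, 0, 0, -0.3, 0, 5],
    [0, 0, 0, 0, -0.3, 0, 5],
    [0, 0, 0, 0, -0.3, 0, 5],
    [0, 0, 0, 0, -0.3, 0, 5],
    [0, 0, 0, 0, -0.3, 0.5, 5]
  ]
}}

```text
time_s: 5.37
position: [0.5011, -0.3486, 0.1729]
eef_rot: [0.155, 0.709, 0.673, 0.143]
wrist_force: [-1.0, 0.2, 0.6]
opening: 0.0451
finger_force: 0.0
```

>>> {"name": "apply_moves", "arguments": {
  "series": [
    [0, 0, 0, 0, 0, 1.5, 5],
    [0, 0, 0, 0, 0, 3, 5],
    [0, 0, 0, 0, 0, 4, 5],
    [0, 0, 0, 0, 0, 4.5, 5],
    [0, 0, 0, 0, 0, 5, 5],
    [0, 0, 0, 0, 0, 5, 5],
    [0, 0, 0, 0, 0, 5, 5]
  ]
}}

```text
time_s: 5.95
position: [0.5213, -0.3494, 0.1264]
eef_rot: [0.154, 0.709, 0.673, 0.143]
wrist_force: [0.1, -0.5, 0.2]
opening: 0.0498
finger_force: 0.0
```

Run:
```python
from h import *
from rig import status
f=rack();o=status.get_obs();print(o["wrist_force"],o["opening"],delta(f.R,f.p(-.022,-.103,.06)))
w=snap("wrist");cv2.imwrite("pics/w6.png",cv2.convertScaleAbs(cv2.resize(w["frame"][110:310,140:380,::-1],(720,600),interpolation=cv2.INTER_CUBIC),alpha=1.8,beta=25))
```

```text
[ 0.0862 -0.4867  0.1769] 0.04984412367770737 (array([0.27, 0.23, 0.16]), array([ 0.04, -0.01,  0.61]))
```

View pics/w6.png

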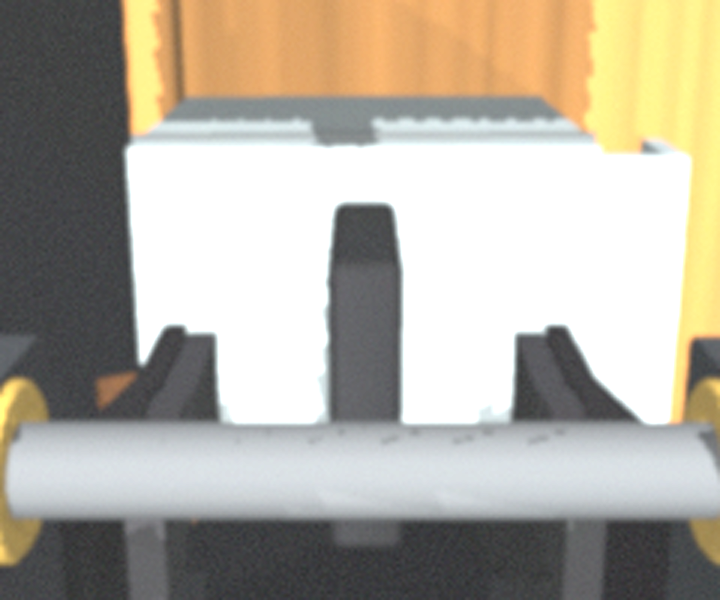

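The view shows the plate at x 332–400 centred between the open fingers (inner faces 215 and 515). Their spacing puts the tips about 35 mm behind the nominal TCP. Going 22 mm deeper and closing.

>>> {"name": "apply_moves", "arguments": {
  "series": [
    [0, 0, 0, 0, 0, 1, 4],
    [0, 0, 0, 0, 0, 1.7, 3],
    [0, 0, 0, 0, 0, 2.1, 2],
    [0, 0, 0, 0, 0, 2.1, 0],
    [0, 0, 0, 0, 0, 2.1, 0],
    [0, 0, 0, 0, 0, 2.1, 0],
    [0, 0, 0, 0, 0, 2.1, 0],
    [0, 0, 0, 0, 0, 2.1, 0]
  ]
}}

```text
time_s: 6.67
position: [0.5298, -0.35, 0.1074]
eef_rot: [0.154, 0.709, 0.673, 0.143]
wrist_force: [0.4, -0.4, -0.7]
opening: 0.0118
finger_force: 30.0
```

>>> {"name": "apply_moves", "arguments": {
  "series": [
    [0, 0, 0, 0, 0, 0, 0],
    [0, 0, 0, 0, 0, 0, 0],
    [0, 0, 0, 0, 0, -0.3, 0],
    [0, 0, 0, 0, 0, -1, 0],
    [0, 0, 0, 0, 0, -2, 0],
    [0, 0, 0, 0, 0, -2, 0],
    [0, 0, 0, 0, 0, -2, 0],
    [0, 0, 0, 0, 0, -2, 0]
  ]
}}

```text
time_s: 7.33
position: [0.5214, -0.3494, 0.1255]
eef_rot: [0.154, 0.709, 0.673, 0.143]
wrist_force: [-0.7, 0.4, -2.9]
opening: 0.0119
finger_force: 30.0
```

Run:
```python
from h import *
from rig import status,cams
f=rack();F=[]
for i in range(6):
    o=status.get_obs();F.append(np.r_[o["wrist_force"],o["moment"]]);cams.read_camera("top")
print(np.mean(F,0),o["opening"],o["finger_force"],delta(f.R,f.p(-.022,-.103,.06)))
```

```text
[-0.0469  0.0522 -2.8902  0.0266  0.3803  0.0054] 0.011682600788387466 29.988402149174362 (array([0.24, 0.2 , 0.15]), array([0.01, 0.04, 0.47]))
```

Reading is −2.9 N, so box A (the −y one) is empty. I'll put it back and try the middle one.

>>> {"name": "apply_moves", "arguments": {
  "series": [
    [0, 0, 0, 0, 0, 1, 0],
    [0, 0, 0, 0, 0, 1.7, 0],
    [0, 0, 0, 0, -0.05, 2.0, 0],
    [0, 0, 0, 0, -0.05, 2.0, 0],
    [0, 0, 0, 0, 0, 2.0, 3],
    [0, 0, 0, 0, 0, 2.0, 4],
    [0, 0, 0, 0, 0, 2.0, 5],
    [0, 0, 0, 0, 0, 2.0, 5]
  ]
}}

```text
time_s: 8.3
position: [0.53, -0.3499, 0.107]
eef_rot: [0.154, 0.709, 0.673, 0.143]
wrist_force: [0.5, 0.1, -0.1]
opening: 0.0305
finger_force: 0.0
```

>>> {"name": "apply_moves", "arguments": {
  "series": [
    [0, 0, 0, 0, 0, -1.5, 5],
    [0, 0, 0, 0, 0, -4, 5],
    [0, 0, 0, 1, 0, -6, 5],
    [0, 0, 0, 4.5, 0, -6, 5],
    [0, 0, 0, 8, 0, -6, 5],
    [0, 0, 0, 10, 0, -6, 5],
    [0, 0, 0, 10, 0, -6, 5],
    [0, 0, 0, 10, 0, -6, 5]
  ]
}}

```text
time_s: 8.97
position: [0.5108, -0.2477, 0.1617]
eef_rot: [0.155, 0.708, 0.674, 0.143]
wrist_force: [0.3, -0.5, 0.8]
opening: 0.0501
finger_force: 0.0
```

Run:
```python
from h import *
from rig import status
f=rack();o=status.get_obs();print(o["wrist_force"],o["opening"],delta(f.R,f.p(-.022,-.003,.044)))
w=snap("wrist");im=w["frame"].max(2)
# A: box A check via top view
t=snap("top");cv2.imwrite("pics/t7.png",cv2.convertScaleAbs(np.vstack([cv2.resize(t["frame"][110:208,256:446,::-1],(560,289)),cv2.resize(w["frame"][110:310,140:400,::-1],(400,308)).repeat(1,0)[:,:] .copy() if 0 else cv2.copyMakeBorder(cv2.resize(w["frame"][100:310,140:400,::-1],(371,300)),0,0,0,189,cv2.BORDER_CONSTANT)]),alpha=1.5,beta=15))
```

```text
[ 0.2812 -0.4637  0.7802] 0.05006830016692217 (array([0.31, 0.23, 0.28]), array([-0.04, -0.02,  6.08]))
```

View pics/t7.png

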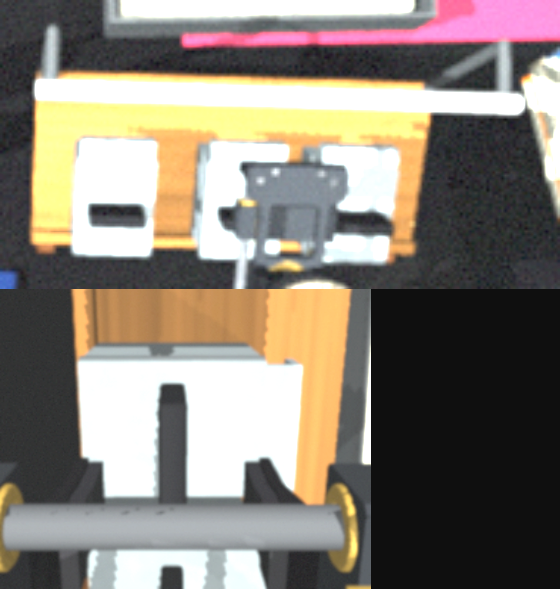

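Box A is back in its place against the ledge, and the middle plate at (172,445) sits centred between the fingers. That used up my picture allowance (I viewed 11, one over the limit of 10), so from here I work from numbers only.

>>> {"name": "apply_moves", "arguments": {
  "series": [
    [0, 0, 0, 0, 0, 2.5, 5],
    [0, 0, 0, 0, 0, 4.5, 4],
    [0, 0, 0, 0, 0, 5.5, 3],
    [0, 0, 0, 0, 0, 6, 2],
    [0, 0, 0, 0, 0, 6, 0],
    [0, 0, 0, 0, 0, 6, 0],
    [0, 0, 0, 0, 0, 6, 0],
    [0, 0, 0, 0, 0, 6, 0]
  ]
}}

```text
time_s: 9.73
position: [0.5351, -0.2506, 0.1076]
eef_rot: [0.155, 0.709, 0.673, 0.143]
wrist_force: [-0.5, -1.1, -5.8]
opening: 0.0117
finger_force: 30.1
```

>>> {"name": "apply_moves", "arguments": {
  "series": [
    [0, 0, 0, 0, 0, 0, 0],
    [0, 0, 0, 0, 0, 0, 0],
    [0, 0, 0, 0, 0, -0.3, 0],
    [0, 0, 0, 0, 0, -1, 0],
    [0, 0, 0, 0, 0, -2, 0],
    [0, 0, 0, 0, 0, -2, 0],
    [0, 0, 0, 0, 0, -2, 0],
    [0, 0, 0, 0, 0, -2, 0]
  ]
}}

```text
time_s: 10.4
position: [0.5263, -0.2492, 0.1245]
eef_rot: [0.154, 0.709, 0.673, 0.143]
wrist_force: [-0.6, 0.0, -6.5]
opening: 0.012
finger_force: 30.0
```

Run:
```python
from h import *
from rig import status,cams
f=rack();F=[]
for i in range(5):
    o=status.get_obs();F.append(np.r_[o["wrist_force"],o["moment"]]);cams.read_camera("top")
print(np.mean(F,0),o["opening"],o["finger_force"],delta(f.R,f.p(-.022,-.003,.064)))
```

```text
[-0.0352 -0.0225 -6.8126  0.0236  0.7966 -0.0077] 0.0115124647408041 29.992165407165885 (array([0.22, 0.2 , 0.15]), array([0.01, 0.08, 0.02]))
```

Reading is −6.8 N, about 0.69 kg, so the middle box is the full one. Lifting out along its axis and backing off toward the robot.

>>> {"name": "apply_moves", "arguments": {
  "series": [
    [0, 0, 0, 0, 0, -1.5, 0],
    [0, 0, 0, 0, 0, -4, 0],
    [0, 0, 0, 0, 0, -7, 0],
    [0, 0, 0, 0, 0, -10, 0],
    [0, 0, 0, 0, -1, -12.5, 0],
    [0, 0, 0, 0, -3, -13.5, 0],
    [0, 0, 0, 0, -5, -14, 0],
    [0, 0, 0, 0, -5, -14, 0]
  ]
}}

```text
time_s: 11.32
position: [0.4212, -0.2434, 0.2312]
eef_rot: [0.153, 0.709, 0.673, 0.142]
wrist_force: [-2.0, -0.4, -8.4]
opening: 0.0119
finger_force: 30.0
```

```bash
cat >> h.py <<'E'
def panelR(yaw=-3.2):
    M=R.from_euler('z',yaw,degrees=True).as_matrix();return np.c_[M[:,1],M[:,0],-M[:,2]]
E
python3 - <<'E'
from h import *
from rig import status
o=status.get_obs();print(o["q"],o["position"],o["wrist_force"],o["opening"])
t=snap("top");print("cup",onz(t,(377*.64,195*.64),.1),onz(t,(377*.64,225*.64),.0))
for x in [.43,.46]: print(delta(panelR(),np.array([x,.0,.26])),delta(panelR(),np.array([x,.18,.27])))
E
```

```text
[-0.9392 -0.4916  2.1503  0.34    1.2224 -0.9621] [ 0.4212 -0.2434  0.2312] [-1.9738 -0.3836 -8.3851] 0.011924700662054035
cup [0.6892 0.0087 0.1   ] [0.6549 0.0129 0.    ]
(array([24.23,  0.27,  0.15]), array([24.36,  0.69, -2.95])) (array([24.23,  0.27,  0.15]), array([42.33,  0.25, -4.34]))
(array([24.23,  0.27,  0.15]), array([24.52,  3.42, -1.72])) (array([24.23,  0.27,  0.15]), array([42.49,  2.98, -3.12]))
```

>>> {"name": "apply_moves", "arguments": {
  "series": [
    [3, 0, 0, 2, 0, -0.5, 0],
    [6, 0, 0, 5.5, 0.2, -1, 0],
    [10, 0, 0, 9, 0.4, -1.5, 0],
    [14, 0, 0, 12.5, 0.6, -2, 0],
    [18, 0, 0, 16, 0.8, -3, 0],
    [21, 0, 0, 19.5, 1, -3.5, 0],
    [24, 0.3, 0.1, 22.5, 1.1, -3.8, 0],
    [24.2, 0.3, 0.1, 25, 1.2, -4, 0]
  ]
}}

```text
time_s: 12.03
position: [0.4336, 0.0098, 0.2727]
eef_rot: [-0.0, 0.725, 0.689, 0.001]
wrist_force: [0.6, -0.4, -7.5]
opening: 0.0117
finger_force: 30.0
```

Run:
```python
from h import *
from rig import status
o=status.get_obs();print(o["q"],o["position"],o["wrist_force"],o["opening"])
print(delta(panelR(),np.array([.44,.17,.27])))
```

```text
[-0.1619 -0.2989  1.8772  0.0024  1.5626 -0.1109] [0.4336 0.0098 0.2727] [ 0.6046 -0.4493 -7.5433] 0.011697298873769494
(array([ 0.05, -0.14,  0.28]), array([16.04, -0.18,  0.3 ]))
```

>>> {"name": "apply_moves", "arguments": {
  "series": [
    [0, 0, 0, 3, 0.3, -0.2, 0],
    [0, 0, 0, 6.5, 0.8, -0.5, 0],
    [0, 0, 0, 10, 1.3, -0.7, 0],
    [0, 0, 0, 13, 1.8, -0.7, 0],
    [0, 0, 0, 15.3, 2, -0.7, 0],
    [0, 0, 0, 16, 2, -0.7, 0],
    [0, 0, 0, 16, 2, -0.7, 0],
    [0, 0, 0, 16, 2, -0.7, 0]
  ]
}}

```text
time_s: 12.7
position: [0.4602, 0.1656, 0.2789]
eef_rot: [0.0, 0.725, 0.689, 0.0]
wrist_force: [0.4, -0.9, -5.7]
opening: 0.0115
finger_force: 30.0
```

Run:
```python
from h import *
import pickle
c=snap("wrist");pickle.dump(c,open("w8.pkl","wb"))
print(c["pose"][:3,3])
f=lambda y:[proj(c,(x,y,.175)).round(0) for x in(.565,.59)]
for y in(.12,.16,.2,.24,.28,.32): print(y,f(y))
g=cv2.cvtColor(c["frame"],cv2.COLOR_RGB2GRAY)
for r in range(0,240,30): print(r,g[r:r+4,340:480:3].mean(0).astype(int).tolist())
```

```text
[0.4636 0.2371 0.4753]
0.12 [array([376., 217.]), array([403., 216.])]
0.16 [array([378., 176.]), array([406., 174.])]
0.2 [array([379., 131.]), array([408., 130.])]
0.24 [array([381.,  83.]), array([411.,  82.])]
0.28 [array([383.,  32.]), array([414.,  30.])]
0.32 [array([385., -23.]), array([417., -25.])]
0 [36, 35, 35, 36, 42, 122, 111, 140, 141, 101, 100, 99, 135, 139, 133, 97, 98, 119, 124, 146, 221, 205, 147, 148, 147, 103, 109, 124, 123, 212, 193, 37, 35, 36, 36, 36, 36, 37, 130, 145, 144, 144, 144, 144, 143, 143, 144]
30 [37, 37, 37, 36, 90, 107, 138, 149, 113, 105, 105, 140, 149, 141, 126, 129, 129, 128, 157, 225, 202, 152, 152, 147, 105, 125, 128, 147, 225, 150, 36, 37, 36, 37, 37, 37, 36, 119, 147, 147, 147, 147, 147, 146, 147, 146, 146]
60 [29, 29, 30, 73, 111, 125, 156, 121, 108, 109, 195, 219, 151, 132, 133, 132, 131, 168, 228, 213, 225, 225, 212, 132, 133, 133, 179, 227, 92, 37, 38, 38, 37, 37, 37, 37, 104, 149, 149, 149, 149, 148, 148, 148, 147, 147, 143]
90 [30, 30, 48, 110, 115, 156, 138, 137, 138, 182, 223, 170, 135, 136, 136, 133, 174, 230, 219, 225, 224, 195, 13
[... 282 characters left out ...]
 38, 38, 38, 38, 37, 38, 38, 37, 36, 36, 37, 36]
150 [30, 119, 138, 221, 193, 136, 137, 164, 222, 194, 136, 135, 135, 135, 188, 229, 221, 226, 225, 159, 136, 136, 156, 232, 133, 38, 39, 40, 39, 39, 39, 40, 39, 38, 39, 40, 39, 39, 39, 38, 37, 37, 36, 36, 37, 36, 37]
180 [236, 235, 235, 236, 237, 236, 236, 236, 235, 236, 236, 245, 246, 245, 230, 223, 226, 224, 144, 137, 135, 186, 231, 151, 145, 145, 145, 87, 39, 40, 38, 40, 39, 39, 39, 39, 39, 38, 37, 38, 38, 38, 36, 37, 37, 38, 37]
210 [237, 237, 237, 237, 237, 238, 238, 238, 238, 238, 238, 243, 245, 232, 139, 138, 143, 118, 134, 137, 219, 218, 42, 39, 39, 39, 39, 39, 39, 39, 39, 39, 39, 39, 40, 39, 39, 38, 39, 39, 38, 38, 37, 37, 37, 37, 36]
```

```bash
cat > rail.py <<'E'
from h import *
def rail(c,x0,y0,rows,win=6,show=True):
    """track rising edge (front of rail top) near predicted line, cast to z=.175"""
    g=cv2.cvtColor(c["frame"],cv2.COLOR_RGB2GRAY).astype(float);F=[];B=[]
    for r in rows:
        # line starts: col at row 90 ~388, slope -.1
        u0=x0+y0*(r-90); lo=int(u0-win);seg=g[r-1:r+2,lo:lo+2*win+1].mean(0)
        d=np.diff(seg);i=d.argmax();w=np.clip(d[max(0,i-1):i+2],0,None)
        F.append(onz(c,(lo+max(0,i-1)+(w*np.arange(len(w))).sum()/w.sum()+.5,r),.175))
    F=np.array(F);k=np.polyfit(F[:,1],F[:,0],1);res=F[:,0]-np.polyval(k,F[:,1]);ok=abs(res)<.0015
    k=np.polyfit(F[ok,1],F[ok,0],1);return k,np.std(F[ok,0]-np.polyval(k,F[ok,1])),ok.mean(),F
E
python3 - <<'E'
from rail import *;import pickle
c=pickle.load(open("w8.pkl","rb"))
g=cv2.cvtColor(c["frame"],cv2.COLOR_RGB2GRAY)
for r in(20,60,100,140): print(r,g[r-1:r+2,376:428].mean(0).astype(int).tolist())
k,s,o,F=rail(c,387,-.1,range(10,165,3))
print(k,np.degrees(np.arctan(-k[0])),s,o,"x at y=.2627,.214:",np.polyval(k,[.2627,.214]),F[:,1].min(),F[:,1].max())
k,s,o,F=rail(c,415,-.13,range(10,165,3))
print("back?",k,s,o,np.polyval(k,[.2627,.214]))
E
```

```text
20 [148, 145, 146, 148, 141, 120, 104, 105, 114, 123, 126, 127, 127, 127, 128, 127, 127, 127, 129, 147, 185, 216, 224, 224, 222, 209, 175, 154, 152, 152, 152, 151, 151, 151, 150, 139, 116, 102, 100, 102, 109, 119, 125, 126, 126, 126, 133, 165, 206, 221, 223, 216]
60 [151, 143, 135, 132, 132, 133, 133, 133, 132, 132, 132, 131, 131, 131, 137, 163, 206, 225, 228, 227, 224, 217, 214, 221, 226, 226, 226, 225, 225, 224, 214, 177, 144, 132, 133, 132, 133, 133, 133, 133, 132, 138, 172, 212, 225, 227, 219, 177, 109, 50, 36, 37]
100 [136, 135, 135, 136, 135, 136, 136, 135, 135, 134, 139, 171, 216, 230, 230, 229, 222, 212, 219, 225, 225, 224, 224, 223, 222, 217, 191, 153, 135, 134, 135, 136, 136, 136, 135, 135, 143, 177, 219, 231, 232, 223, 175, 102, 49, 38, 37, 39, 38, 39, 39, 40]
140 [136, 136, 136, 136, 136, 136, 143, 178, 219, 230, 230, 227, 218, 208, 218, 225, 225, 225, 224, 225, 223, 208, 167, 139, 135, 135, 136, 136, 136, 135, 136, 143, 176, 218, 229, 230, 218, 162, 90, 46, 38, 39, 39, 40, 40, 38, 40, 39, 40, 39, 39, 39]
[0.0662 0.5557] -3.788015518444016 0.0001074662248477133 1.0 x at y=.2627,.214: [0.5731 0.5699] 0.17160833793155097 0.2957165367923125
back? [0.0664 0.5778] 8.296586999967353e-05 1.0 [0.5952 0.592 ]
```

Run:
```python
from rail import *;import pickle
c=pickle.load(open("w8.pkl","rb"));T=np.linalg.inv(c["tool_from_camera"])
def pt(P):
    q=T[:3,:3]@P+T[:3,3];return np.array([c["cx"]-c["f"]*q[0]/q[2],c["cy"]+c["f"]*q[1]/q[2]])
for x in(.035,.033,.02,0,-.01): print(x,"lip end",pt(np.array([x,.062,-.026])),"front",pt(np.array([x,-.045,-.026])), "back",pt(np.array([x,.045,-.026])))
g=cv2.cvtColor(c["frame"],cv2.COLOR_RGB2GRAY)
for r in(165,175,185,200,210): print(r,g[r-1:r+2,370:394].mean(0).astype(int).tolist(),"L",g[r-1:r+2,130:180:2].mean(0).astype(int).tolist())
print("col 300",g[140:200:2,300:304].mean(1).astype(int).tolist())
# target
yaw=-3.79;M=R.from_euler('z',yaw,degrees=True).as_matrix();y=.212
rail=np.array([.5557+.0662*y+.0025,y,.175]);ctr=rail-.0515*M[:,0]
for z in(.075,.03): # lid-centre height above final
    print(z,delta(panelR(yaw),ctr+[0,0,-.0345+.009+z]))
```

```text
0.035 lip end [383.6773 167.9253] front [173.4961 168.0768] back [350.2729 167.9493]
0.033 lip end [383.3132 171.7607] front [173.7633 171.9102] back [350.0092 171.7845]
0.02 lip end [380.9987 196.1399] front [175.4619 196.2772] back [348.3327 196.1617]
0 lip end [377.6061 231.875 ] front [177.9518 231.9949] back [345.8753 231.8941]
-0.01 lip end [375.9816 248.9862] front [179.144  249.0981] back [344.6986 249.004 ]
165 [160, 154, 148, 143, 138, 136, 135, 136, 136, 141, 171, 216, 230, 231, 230, 225, 219, 221, 225, 226, 226, 225, 226, 224] L [41, 40, 40, 40, 39, 40, 40, 40, 39, 39, 40, 40, 39, 41, 40, 41, 40, 40, 39, 40, 40, 40, 60, 123, 166]
175 [236, 237, 239, 244, 246, 247, 247, 247, 247, 247, 245, 242, 234, 228, 222, 216, 222, 227, 228, 228, 228, 228, 225, 212] L [40, 39, 41, 39, 40, 40, 39, 40, 40, 40, 40, 38, 40, 40, 41, 39, 41, 40, 39, 41, 40, 42, 151, 231, 231]
185 [236, 238, 244, 246, 246, 246, 245, 245, 244, 244, 240, 234, 230, 224, 219, 223, 226, 227, 226, 226, 225, 221, 200, 162] L [40, 40, 40, 41, 40, 40, 41, 40, 39, 40, 40, 40, 40, 40, 41, 39, 40, 40, 39, 40, 41, 39, 93, 222, 231]
200 [239, 244, 245, 244, 244, 243, 244, 245, 244, 240, 232, 222, 213, 221, 227, 227, 227, 227, 226, 224, 211, 168, 141, 137] L [40, 40, 39, 41, 40, 39, 41, 41, 39, 40, 41, 40, 40, 40, 40, 39, 40, 40, 39, 40, 40, 39, 54, 174, 231]
210 [238, 239, 242, 244, 244, 245, 245, 244, 241, 234, 218, 188, 182, 187, 187, 188, 188, 191, 191, 179, 147, 131, 133, 136] L [40, 40, 39, 39, 39, 40, 40, 40, 40, 40, 40, 40, 41, 40, 41, 40, 41, 41, 40, 40, 39, 40, 41, 145, 236]
col 300 [39, 38, 39, 38, 54, 138, 178, 179, 178, 178, 176, 147, 157, 186, 226, 230, 230, 229, 230, 230, 230, 230, 230, 230, 230, 231, 236, 238, 237, 237]
0.075 (array([ 0.06, -0.01,  0.75]), array([5.37, 5.78, 5.46]))
0.03 (array([ 0.06, -0.01,  0.75]), array([5.36, 5.78, 9.96]))
```

Lip and lid edges in the wrist image match the held-box model within a pixel. Moving above the rail spot.

>>> {"name": "apply_moves", "arguments": {
  "series": [
    [0, 0, 0.2, 1.5, 1, 0, 0],
    [0, 0, 0.4, 3.5, 3, 1, 0],
    [0, 0, 0.7, 5, 5, 2.5, 0],
    [0, 0, 0.7, 5.4, 5.8, 4.5, 0],
    [0, 0, 0.7, 5.4, 5.8, 6, 0],
    [0, 0, 0.7, 5.4, 5.8, 6.5, 0],
    [0, 0, 0.7, 5.4, 5.8, 6.5, 0],
    [0, 0, 0.7, 5.4, 5.8, 6.5, 0]
  ]
}}

```text
time_s: 13.42
position: [0.5211, 0.2152, 0.2149]
eef_rot: [0.0, 0.73, 0.683, 0.001]
wrist_force: [0.3, -0.2, -6.0]
opening: 0.0117
finger_force: 30.0
```

Run:
```python
from rail import *
from rig import status
c=snap("wrist");o=status.get_obs();print(o["position"],o["wrist_force"],o["opening"])
g=cv2.cvtColor(c["frame"],cv2.COLOR_RGB2GRAY)
u=[proj(c,(.5557+.0662*y,y,.175)) for y in(.26,.28,.3)];print(u)
for q in u: 
    r=int(round(q[1])); 
    if r>1: print(r,int(q[0])-8,g[r-1:r+2,int(q[0])-8:int(q[0])+14].mean(0).astype(int).tolist())
yaw=-3.79;M=R.from_euler('z',yaw,degrees=True).as_matrix();y=.212
rail=np.array([.5557+.0662*y+.0025,y,.175]);ctr=rail-.0515*M[:,0]
print(delta(panelR(yaw),ctr+[0,0,-.0345+.009]))
```

```text
[0.5216 0.2156 0.2158] [-0.2792  0.4972 -6.2352] 0.011227252616397771
[array([332.7053, 128.9506]), array([334.2929,  98.7722]), array([335.9549,  67.1805])]
129 324 [139, 135, 136, 136, 135, 135, 135, 140, 170, 215, 230, 233, 232, 231, 226, 205, 167, 158, 159, 161, 165, 190]
99 326 [133, 134, 134, 133, 133, 132, 133, 141, 178, 220, 232, 232, 231, 230, 223, 199, 171, 162, 162, 165, 177, 194]
67 327 [105, 106, 114, 126, 130, 131, 132, 136, 158, 197, 224, 230, 230, 229, 227, 217, 185, 164, 160, 161, 161, 160]
(array([ 0.17, -0.07, -0.02]), array([-0.03, -0.1 ,  6.63]))
```

>>> {"name": "apply_moves", "arguments": {
  "series": [
    [0, 0, 0, 0, -0.1, 1.5, 0],
    [0, 0, 0, 0, -0.1, 3, 0],
    [0, 0, 0, 0, -0.1, 4.2, 0],
    [0, 0, 0, 0, -0.1, 5, 0],
    [0, 0, 0, 0, -0.1, 5.5, 0],
    [0, 0, 0, 0, -0.1, 5.8, 0],
    [0, 0, 0, 0, -0.1, 5.8, 0],
    [0, 0, 0, 0, -0.1, 5.8, 0]
  ]
}}

```text
time_s: 14.13
position: [0.5207, 0.2164, 0.1573]
eef_rot: [0.001, 0.73, 0.684, 0.001]
wrist_force: [-0.1, 0.4, -6.0]
opening: 0.0122
finger_force: 30.0
```

```bash
cat > chk.py <<'E'
from h import *
from rig import status
yaw=-3.79;M=R.from_euler('z',yaw,degrees=True).as_matrix();y=.212
rail=np.array([.5557+.0662*y+.0025,y,.175]);ctr=rail-.0515*M[:,0]
o=status.get_obs();print(o["wrist_force"],o["moment"],o["opening"],delta(panelR(yaw),ctr+[0,0,-.0345+.009]))
E
python3 chk.py
```

```text
[-0.0664  0.3813 -6.0112] [-0.0113 -0.1376  0.0074] 0.01221353853360634 (array([ 0.15, -0.07,  0.04]), array([-0.1 ,  0.02,  0.78]))
```

>>> {"name": "apply_moves", "arguments": {
  "series": [
    [0, 0, 0, 0, 0, 0.3, 0],
    [0, 0, 0, 0, 0, 0.5, 0],
    [0, 0, 0, 0, 0, 0.7, 0],
    [0, 0, 0, 0, 0, 0.75, 0],
    [0, 0, 0, 0, 0, 0.75, 0],
    [0, 0, 0, 0, 0, 0.75, 0]
  ]
}}

```text
time_s: 14.63
position: [0.5208, 0.2165, 0.1532]
eef_rot: [0.001, 0.73, 0.684, 0.002]
wrist_force: [-10.5, -3.4, 14.4]
opening: 0.0124
finger_force: 30.2
```

```bash
python3 chk.py
```

```text
[-10.4736  -3.4032  14.3561] [-0.5145  1.1798 -0.0446] 0.012377849027661675 (array([ 0.23, -0.08,  0.06]), array([-0.11,  0.01,  0.37]))
```

Contact came at TCP z 0.153, exactly where the lip's level part rests on the rail (centre 31 mm below). I'll ease the pressure and check before releasing.

>>> {"name": "apply_moves", "arguments": {
  "series": [
    [0, 0, 0, 0, 0, -0.3, 0],
    [0, 0, 0, 0, 0, -0.35, 0],
    [0, 0, 0, 0, 0, -0.35, 0],
    [0, 0, 0, 0, 0, -0.35, 0]
  ]
}}

```text
time_s: 14.97
position: [0.5212, 0.2165, 0.1541]
eef_rot: [0.001, 0.73, 0.684, 0.002]
wrist_force: [-3.4, -2.4, 6.4]
opening: 0.0117
finger_force: 30.2
```

```bash
python3 chk.py
```

```text
[-3.3855 -2.4238  6.4285] [-0.1985 -0.1679  0.0013] 0.011727534668149166 (array([ 0.24, -0.09,  0.05]), array([-0.11, -0.03,  0.46]))
```

>>> {"name": "apply_moves", "arguments": {
  "series": [
    [0, 0, 0, 0, 0, -0.1, 1.5],
    [0, 0, 0, 0, 0, -0.1, 2],
    [0, 0, 0, 0, 0, -0.1, 2.5],
    [0, 0, 0, 0, 0, -0.1, 3],
    [0, 0, 0, 0, 0, -0.1, 3],
    [0, 0, 0, 0, 0, -0.1, 3],
    [0, 0, 0, 0, 0, -0.1, 3],
    [0, 0, 0, 0, 0, -0.1, 3]
  ]
}}

```text
time_s: 15.63
position: [0.5204, 0.2163, 0.1537]
eef_rot: [0.0, 0.73, 0.684, 0.001]
wrist_force: [1.2, -0.3, -0.2]
opening: 0.0301
finger_force: 0.0
```

```bash
python3 chk.py
python3 - <<'E'
from h import *
c=snap("wrist");g=cv2.cvtColor(c["frame"],cv2.COLOR_RGB2GRAY)
for r in(170,185,200,215): print(r,"R",g[r-1:r+2,330:400:2].mean(0).astype(int).tolist(),"L",g[r-1:r+2,150:190:2].mean(0).astype(int).tolist())
print("plate cols",g[215:218,230:290:2].mean(0).astype(int).tolist())
E
```

```text
[ 1.1557 -0.2712 -0.2208] [-0.0244 -0.1082 -0.0045] 0.030105650348232964 (array([ 0.11, -0.05,  0.04]), array([-0.08,  0.05,  0.42]))
170 R [234, 234, 233, 233, 233, 232, 212, 196, 192, 193, 192, 191, 186, 190, 207, 211, 211, 203, 189, 200, 193, 198, 210, 223, 223, 222, 209, 141, 133, 134, 134, 135, 134, 131, 138] L [30, 31, 31, 31, 31, 30, 31, 31, 31, 30, 36, 156, 232, 232, 232, 232, 232, 232, 232, 232]
185 R [234, 233, 233, 232, 232, 233, 235, 235, 235, 235, 234, 233, 233, 233, 233, 234, 234, 234, 234, 234, 234, 237, 240, 222, 221, 219, 156, 133, 134, 134, 136, 134, 133, 137, 204] L [32, 31, 32, 30, 32, 33, 31, 32, 32, 31, 31, 77, 221, 232, 232, 231, 231, 231, 232, 232]
200 R [233, 234, 234, 234, 235, 235, 235, 235, 235, 235, 235, 235, 235, 236, 236, 236, 236, 238, 243, 238, 241, 244, 234, 223, 224, 189, 133, 134, 135, 134, 133, 133, 132, 186, 230] L [34, 36, 36, 35, 35, 34, 35, 36, 36, 38, 37, 39, 153, 232, 233, 233, 233, 233, 233, 233]
215 R [234, 234, 235, 235, 235, 235, 235, 235, 236, 236, 236, 236, 236, 234, 234, 234, 236, 244, 245, 242, 243, 233, 224, 224, 212, 141, 132, 133, 134, 134, 134, 131, 168, 226, 228] L [38, 39, 38, 38, 39, 39, 39, 40, 39, 38, 39, 38, 77, 219, 234, 232, 232, 231, 232, 232]
plate cols [60, 64, 63, 63, 62, 61, 61, 60, 60, 59, 57, 48, 38, 31, 30, 30, 30, 60, 148, 163, 169, 223, 230, 230, 229, 230, 230, 230, 233, 236]
```

>>> {"name": "apply_moves", "arguments": {
  "series": [
    [0, 0, 0, 0, 0, -0.5, 4],
    [0, 0, 0, 0, 0, -1.5, 4],
    [0, 0, 0, 0, 0, -3, 4],
    [0, 0, 0, 0, 0, -5, 4],
    [0, 0, 0, 0, 0, -8, 4],
    [0, 0, 0, 0, -2, -11, 4],
    [0, 0, 0, 0, -5, -12, 4],
    [0, 0, 0, 0, -6, -12, 4]
  ]
}}

```text
time_s: 16.35
position: [0.4598, 0.2211, 0.2788]
eef_rot: [0.001, 0.73, 0.684, 0.004]
wrist_force: [-0.0, 0.2, 0.2]
opening: 0.0399
finger_force: 0.0
```

Run:
```python
from h import *
from rig import status
o=status.get_obs();print(o["position"],o["wrist_force"])
c=snap("wrist");g=cv2.cvtColor(c["frame"],cv2.COLOR_RGB2GRAY)
import pickle;pickle.dump(c,open("w9.pkl","wb"))
m=(g>205).astype(np.uint8);m[230:]=0
def P(u,v,z=.179): return onz(c,(u,v),z)
# expected lid corners
yaw=-3.79;M=R.from_euler('z',yaw,degrees=True).as_matrix();y=.2165
ctr=np.array([.5557+.0662*y+.0025,y,.144])-.0515*M[:,0]
K=np.array([[.045,.035,.035],[-.045,.035,.035],[-.045,-.035,.035],[.062,.033,.035],[.062,-.033,.035],[.006,.025,.077],[-.006,.025,.077]])
for k in K: print(k,proj(c,ctr+M@k).round(1))
for y in range(100,240,15): print(y,g[y,180:420:4].tolist())
```

```text
[0.4598 0.2211 0.2788] [-0.0107  0.2132  0.1896]
[0.045 0.035 0.035] [383.7 134.4]
[-0.045  0.035  0.035] [279.7 134.4]
[-0.045 -0.035  0.035] [278.6 211.2]
[0.062 0.033 0.035] [403.1 136.7]
[ 0.062 -0.033  0.035] [395.3 208.9]
[0.006 0.025 0.077] [350.5 154. ]
[-0.006  0.025  0.077] [334.6 154. ]
100 [36, 29, 31, 31, 32, 31, 31, 31, 31, 33, 38, 39, 36, 36, 35, 38, 38, 38, 39, 39, 37, 39, 38, 37, 38, 37, 38, 39, 40, 38, 39, 37, 39, 38, 30, 30, 30, 30, 30, 29, 30, 29, 99, 113, 159, 113, 108, 129, 150, 135, 132, 131, 134, 228, 204, 194, 153, 133, 132, 213]
115 [37, 37, 33, 30, 32, 32, 30, 31, 29, 32, 34, 38, 37, 39, 37, 39, 39, 38, 38, 39, 40, 38, 38, 38, 38, 36, 37, 39, 37, 39, 39, 38, 38, 36, 31, 29, 33, 28, 27, 29, 27, 30, 110, 127, 149, 110, 109, 211, 171, 134, 134, 133, 167, 226, 227, 226, 138, 135, 136, 229]
130 [154, 154, 154, 154, 154, 154, 155, 155, 154, 152, 145, 144, 144, 144, 142, 142, 141, 88, 34, 36, 38, 40, 38, 38, 40, 155, 149, 150, 149, 149, 150, 141, 139, 139, 138, 137, 138, 130, 129, 131, 130, 130, 148, 161, 155, 144, 157, 227, 153, 135, 134, 133, 219, 221, 227, 216,
[... 1230 characters left out ...]
39, 39, 41, 78, 235, 233, 234, 234, 236, 236, 236, 235, 236, 236, 192, 60, 62, 59, 82, 179, 237, 237, 238, 238, 237, 237, 236, 236, 236, 237, 236, 236, 238, 223, 135, 135, 212, 161, 38, 38]
220 [39, 40, 40, 39, 39, 40, 41, 42, 44, 51, 52, 37, 39, 36, 38, 39, 41, 39, 41, 40, 41, 40, 39, 40, 39, 38, 38, 40, 41, 41, 35, 46, 46, 41, 43, 79, 106, 105, 96, 69, 90, 112, 152, 108, 105, 144, 142, 104, 104, 126, 225, 175, 203, 169, 132, 133, 227, 144, 142, 134]
235 [40, 39, 41, 40, 40, 41, 41, 56, 59, 57, 38, 39, 39, 39, 39, 40, 40, 41, 40, 41, 41, 40, 41, 41, 40, 40, 41, 40, 38, 39, 38, 50, 58, 59, 50, 42, 44, 34, 32, 34, 40, 68, 68, 55, 73, 65, 65, 65, 66, 66, 67, 65, 66, 67, 66, 67, 66, 66, 65, 65]
```

Run:
```python
from h import *
import pickle
from scipy.optimize import least_squares
c=pickle.load(open("w9.pkl","rb"));g=cv2.cvtColor(c["frame"],cv2.COLOR_RGB2GRAY)
for r in(160,175,190): print(r,"F",g[r-1:r+2,268:280].mean(0).astype(int).tolist(),"P",g[r-1:r+2,312:342].mean(0).astype(int).tolist(),"lip",g[r-1:r+2,384:404].mean(0).astype(int).tolist())
M=R.from_euler('z',-3.79,degrees=True).as_matrix();y=.2165
rail=np.array([.5557+.0662*y+.0025,y,.175])
def feat(th,dx,dz):
    B=M@R.from_euler('y',th,degrees=True).as_matrix();C=rail+M@[dx,0,dz]
    o=[]
    for k in[(-.045,0,.035),(-.006,0,.077),(.006,0,.077),(.062,0,.035)]:
        # slide in y until row 175
        p=[proj(c,C+B@np.array([k[0],t,k[2]])) for t in(-.03,.03)]
        w=(175-p[0][1])/(p[1][1]-p[0][1]);o.append(p[0][0]+w*(p[1][0]-p[0][0]))
    return np.array(o)
print("th0",feat(0,-.0515,-.031))
for th in(-3,-6,-9): print(th,feat(th,-.0515,-.033))
```

```text
160 F [38, 38, 37, 38, 59, 117, 188, 226, 232, 232, 232, 232] P [230, 229, 230, 230, 229, 210, 137, 61, 43, 52, 59, 61, 62, 62, 62, 62, 62, 62, 61, 61, 59, 60, 90, 166, 227, 236, 236, 236, 236, 236] lip [237, 238, 238, 238, 238, 238, 238, 239, 240, 241, 240, 237, 231, 218, 180, 147, 136, 135, 136, 135]
175 F [40, 40, 39, 40, 62, 122, 195, 232, 237, 237, 237, 237] P [231, 231, 232, 230, 217, 151, 77, 43, 50, 58, 61, 62, 63, 62, 62, 63, 62, 62, 62, 60, 58, 68, 121, 193, 232, 238, 238, 238, 237, 238] lip [237, 237, 237, 237, 238, 241, 244, 245, 245, 244, 241, 230, 205, 161, 137, 135, 135, 136, 135, 135]
190 F [40, 39, 40, 41, 75, 150, 220, 236, 238, 237, 237, 236] P [231, 231, 231, 225, 186, 113, 53, 45, 54, 59, 62, 62, 62, 63, 62, 61, 61, 61, 61, 58, 63, 94, 139, 168, 181, 203, 226, 232, 234, 236] lip [236, 236, 236, 238, 243, 245, 245, 241, 236, 231, 215, 170, 140, 134, 135, 135, 135, 135, 135, 135]
th0 [279.1492 333.4233 349.0758 398.9514]
-3 [276.8959 327.5242 343.2176 397.368 ]
-6 [274.9472 322.2049 337.9791 396.47  ]
-9 [273.1706 316.9132 332.6863 395.3173]
```

Run:
```python
from h import *
t=snap("top")["frame"][:,:,::-1].astype(int);a=cv2.imread("pics/top_raw.png").astype(int)
d=(abs(t-a).max(2)>45).astype(np.uint8)
n,l,s,ce=cv2.connectedComponentsWithStats(d)
print([s[i].tolist() for i in range(1,n) if s[i,4]>12])
f=lambda I,r,c0,c1:I[r,c0:c1].max(1).tolist()
for r in(165,180,190): print(r,a[r,358:396].max(1).tolist(),t[r,358:396].max(1).tolist())
for u in(368,385): print(u,a[155:202,u].max(1).tolist(),t[155:202,u].max(1).tolist())
```

```text
[[405, 122, 16, 2, 22], [266, 137, 136, 62, 3876], [4, 155, 180, 229, 18092], [358, 159, 39, 40, 996], [187, 169, 6, 4, 15], [194, 169, 6, 4, 15], [131, 172, 11, 19, 79], [443, 175, 4, 11, 18], [125, 187, 9, 27, 115], [108, 197, 13, 17, 51], [140, 232, 7, 11, 45], [122, 234, 16, 21, 158], [135, 242, 8, 11, 29], [59, 249, 17, 47, 428], [326, 258, 15, 5, 38], [239, 318, 12, 5, 20], [217, 322, 21, 5, 29], [501, 322, 11, 6, 36], [198, 326, 92, 58, 2645], [494, 357, 4, 4, 13], [496, 360, 7, 6, 20], [229, 377, 38, 7, 129]]
165 [104, 81, 80, 132, 158, 143, 128, 190, 233, 239, 241, 239, 241, 239, 241, 240, 239, 239, 235, 236, 237, 238, 239, 239, 240, 238, 239, 240, 238, 240, 241, 241, 225, 182, 165, 168, 167, 170] [104, 81, 81, 73, 80, 82, 94, 130, 164, 168, 173, 172, 178, 173, 175, 177, 170, 166, 167, 160, 164, 171, 171, 174, 171, 171, 171, 174, 173, 176, 175, 173, 159, 168, 167, 167, 168, 168]
180 [78, 79, 78, 94, 148, 220, 236, 236, 229, 208, 197, 200, 204, 210, 213, 219, 220, 219, 219, 219, 218, 225, 231, 231, 229, 230, 229, 240, 241, 241, 242, 201, 172, 170, 165, 170, 168, 168] [77, 80,
[... 776 characters left out ...]
 194, 61, 27, 33] [174, 178, 169, 131, 120, 152, 177, 172, 170, 171, 173, 169, 174, 169, 173, 168, 167, 165, 163, 164, 166, 165, 166, 171, 170, 148, 77, 27, 11, 29, 39, 70, 114, 144, 166, 164, 164, 161, 163, 165, 161, 165, 165, 130, 63, 31, 35]
385 [214, 168, 170, 144, 106, 205, 253, 250, 241, 238, 240, 240, 240, 241, 240, 238, 239, 240, 241, 240, 239, 240, 241, 239, 241, 240, 185, 76, 29, 24, 33, 46, 63, 56, 95, 196, 241, 239, 239, 236, 238, 238, 238, 212, 117, 38, 23] [165, 172, 175, 152, 109, 131, 167, 177, 172, 166, 174, 172, 178, 175, 174, 171, 173, 172, 174, 171, 173, 175, 172, 172, 173, 177, 142, 71, 25, 21, 30, 40, 47, 42, 60, 131, 171, 170, 170, 167, 166, 166, 167, 152, 103, 34, 22]
```

Box A's edges are at the same pixels as at the start, so it is seated on the ledge. The hung box tilts by its natural few degrees and the gripper is clear.

```bash
python3 -c "
from rig import arm
print(arm.hand_in())"
```

```text
the job is handed in; nothing more can be done
None
```

The full box was the middle one (about 0.69 kg): it hangs by its lip on the rail's free part, let go, top leaning about 7–8° to the robot. The −y box weighed empty and is back against the ledge; the third was never touched. Handed in without a verdict shown, and I viewed 11 pictures, one over the limit of 10.

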